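Free a stuck bend-test beam from the load head and dock it

TASK

The grey support beam is stuck by friction in the load head's socket: twist it to work it out without straining the sprung load head upwards, and set it down, released, on the open front part of the storage dock's rails with its spigot hanging between them. Then take it afresh by the end away from the cover and slide it straight in under the clear cover until it meets the stop, and let go; leave the probe, the weight and the dish alone.

Things in the scene. Friction and masses are not known exactly. Their poses are not given: they have to be found in the camera images.
- beam_center (a point): Centre of the grey beam's bar, half-way up: 130 mm long (own x), 42 wide (own y), 16 thick (own z, up), about 0.24 kg, ends alike. Two steel ridges lie across its top 45 mm either side of the middle, tops 14 mm above this point. A steel spigot, 20 mm diameter, goes 40 mm straight down from the middle of its underside. Grip it across its 42 mm width.
- spigot_tip (a point): Centre of the bottom end of the beam's spigot, 48 mm below beam_center along the beam's own z. At the start it stands 20 mm deep in the socket, on the bore's floor, and 20 mm of the spigot shows between bar and load head.
- socket_mouth (a point): Centre of the socket's mouth in the top of the aluminium load head (48 x 48 mm), 82 mm above the table. Friction in the 20 mm deep upright bore is 20 to 32 N against whichever way the spigot's surface slides: a straight pull strains the head too far, but while the beam is turned about its upright axis little pull is needed, e.g. to and fro 0.5 rad each way at 1 rad/s or more, rising 2 to 3 mm/s.
- pedestal: Fixed pedestal that carries the load head: grey foot 100 x 100 x 14 mm with a white round casing, 68 mm across, on it. Origin on the table under the socket. The head sits on a spring on it, slides only up and down and cannot turn.
- head (a joint): How far the load head has been pulled up on its spring, m: about 0 with the beam in it, 1 mm up for each 2 N of upward pull. More than 0.008 (16 N) is over-strain and spoils the job. It rises about 1 mm by itself when the beam is out.
- dock: Storage dock, fixed; origin on the table under the mouth of its cover, own x points in under the cover. Foot 240 x 90 x 8 mm. Two aluminium rails along x from -125 to +90 mm, tops 54 mm up, 7 mm thick, 26 mm apart inside, 40 over their outsides (narrower than the beam). Cover over x = 0 to 100 mm: clear walls 54 mm apart inside, clear roof 84 to 88 mm up. Stop across the rails at x = 90 mm.
- dock_open (a point): On the dock, own x = -70 mm: where beam_center (62 mm above the table) is when the beam lies along the open part of the rails, wholly in front of the cover, spigot down between the rails. Free from above. Axes as the dock's.
- dock_home (a point): On the dock, own x = +25 mm: where beam_center (62 mm above the table) is when the beam lies along the rails against the stop; the last 40 mm of the bar then stick out of the cover. Axes as the dock's.
- probe: Bystander: standing clear cylinder with steel collar, 36 mm across, 90 mm high; origin at its foot.
- weight: Bystander: steel knob weight, 38 mm across, 54 mm high; origin at its foot.
- dish: Bystander: shallow glass dish, 72 mm across, 18 mm high; origin at its foot.
Mind the look-alikes: they are no part of the job. What is shaped like the part that bears beam_center but orange or turquoise is not meant.

How it is judged:
On the way, in this order (a step that is already met when the one before it is completed fails the run):
1. the beam's spigot is wholly out of the socket (z of spigot_tip in the frame of socket_mouth above 0.003 m), for 0.1 s.
2. the beam lies released on the open part of the rails, its middle at least 25 mm in front of the cover, spigot between the rails (x of beam_center in the frame of dock between -0.12 and -0.025 m and y of beam_center in the frame of dock between -0.006 and 0.006 m and height (world z) of beam_center between 0.058 and 0.066 m and angle between beam_center's own z axis and vertical below 0.1 rad and contact force between the fingers and beam below 0.05 N), for 0.2 s.
3. the beam is held again between the fingers, nearer the end away from the cover (at least 30 mm from its middle) (distance between the grasp point and beam_center between 0.03 and 0.072 m and (x of the grasp point in the frame of beam_center between 0.028 and 0.068 m or x of the grasp point in the frame of beam_center between -0.068 and -0.028 m) and x of the grasp point in the frame of dock below 0 m and y of the grasp point in the frame of beam_center between -0.02 and 0.02 m and contact force between the fingers and beam above 2 N), for 0.2 s.
At the end, for the whole second after the job is handed in: The beam lies still and level on the dock's rails, spigot down between them, its front end within 6 mm of the stop under the cover, in line with the rails within 0.13 rad (x of beam_center in the frame of dock between 0.019 and 0.029 m and y of beam_center in the frame of dock between -0.007 and 0.007 m and height (world z) of beam_center between 0.058 and 0.066 m and angle between beam_center's own z axis and vertical below 0.08 rad and angle between the x axis of beam_center and the x axis of dock, either way round below 0.13 rad and linear speed of beam below 0.01 m/s); the robot touches nothing.
It fails at once if the load head is pulled up more than 8 mm (over 16 N) (value of joint head above 0.008 m).
It fails at once if a bystander is shifted more than 25 mm (distance of any of probe, weight, dish from where it was at the start of the episode above 0.025 m).
It also fails if it takes over 69 s, if anything falls off the work surface, if the arm or the gripper's body presses on something with over 40 N, if the wrist force passes 120 N, or if a joint passes its speed limit or range.

ROBOT

A 7-joint arm with a two-finger parallel gripper is mounted at the origin on the work surface. World frame = base frame: x ahead of the robot, y to its left, z up, the work surface at z = 0. Lengths are in m, angles in rad, forces in N, time in s.
With the tool pointing down it reaches from about 0.425 to 0.925 m from the base axis. Payload 6.8 kg.
Tool frame: the origin (TCP) lies on the centre line of the jaws, within the pads' length; the fingertips stand 14 mm ahead of it and the grasp point (between the pads) lies 5 mm behind it (r.tips_ahead is the distance from the TCP to the fingertips, in m); z points along the fingers, y is the line along which they close (so a half turn about z gives the same grasp; the last joint's range is limited). The gripper opens to 85 mm and grips with 20 to 120 N. Pads are 22 mm wide; open, the fingers measure 114 mm over their backs; the gripper's body (76 mm by 85 mm) begins 54 mm behind the grasp point. The pads swing forward as they close: fully open they stand 13 mm farther back than shut.
Start: joints at [-1.439, 0.477, 0.022, 1.555, -0.011, 1.109, -0.083], TCP at [0.16, 0.656, 0.245] pointing down, gripper open.
Joint ranges: [-2.96, 2.96], [-0.34, 2.1], [-1.41, 1.46], [0.24, 2.44], [-1.37, 4.51], [0.17, 1.92], [-2.96, 2.96]. Speed limits (rad/s): [2.39, 2.39, 3.14, 3.14, 3.14, 3.14, 3.14].

INTERFACE

Orientations are given as a rotation vector (axis times angle).
In Python, from bench import r, eyes gives the robot as it stands.
- The arm moves only by the tool step_arm, never from a script. Its argument "rows" is a list of rows, each a list of 6 numbers: the shift along the world's x, y, z in units of 60 cm (1.0 is 60 cm), then the turn, a rotation vector about the world's x, y, z in units of pi rad (1.0 is pi rad). In form: [[x, y, z, rx, ry, rz], ...]. A call has 1 to 5 rows; each row is the pose to reach, as a shift and turn from the pose commanded when the call began, turning the shorter way round; what a row does not reach only later rows make up. A row lasts 1/12 s, in which the tool goes at most 41.7 mm and 7.16 degrees, less where a joint would pass 70% of its speed; a pose out of reach is approached as far as the arm can. A call with a number of a shift or a turn outside -1 to 1 is refused whole. A call with a gripper value outside its range is refused whole. "jaw" is the closure, from 0 (fully open) to 1 (shut), set as the call begins (left out, the last holds). The fingers move at their own pace and stop on an object; "squeeze" is the grip in N (left out, the last holds). Time passes only in rows, so rows that repeat a pose let the fingers close. It gives the time, the measured TCP pose, the force, the opening and the grip force at its end, in the units of the state.
- r.get_obs(): the state, without advancing time (a new reading comes with each control period).
- eyes.grab_frame(name): name is "side" or "top"; returns the picture (480x640x3 uint8, red, green, blue); there is no depth.
- eyes.camera_info(name): a dict with "mtx" (3x3 intrinsics, pixels), "extrinsics" (4x4, takes a point from camera to world coordinates). Camera axes: x right, y down, z forward; pixel columns grow to the right and rows downward; lengths in m; the calibration is good to about 2 mm. A picture is of the moment at which its call begins. camera_info takes no time and is no camera call.
- r.hand_in(): hands the job in; it is judged then, once.
The state is a dict: "clock": time; "joints": joint angles; "qvel": joint speeds; "tau": joint torques, N m; "tcp_pos": TCP position; "orientation": TCP orientation; "contact_force": force on the tool from outside, world axes, zero at the start; "moment": the same for the moment, N m; "grip_width": finger opening in m; "gripper_force": force on a finger pad.
Only numpy, scipy, OpenCV 4.12 (cv2) and the standard library are available. Lean on these libraries where they do the work, as an engineer would, in place of code of your own. Each camera call takes 0.05 s, during which the arm holds its last target. There are 200 camera calls.

## Working session

There is one attempt and no reset: what is moved stays moved. The work goes in short steps, Python scripts to look and compute and a tool call to move; the robot and the scene stay as the last step left them, time stands still between calls to the robot, and variables do not carry over. Pictures are saved under pics/ and viewed, at most 10 in all, crops included, and the job is handed in when it is done.

Besides the shell and the picture viewer there is one more tool, called after ">>>" by a JSON object that holds its "fn" and its "kwargs". step_arm: Moves the arm, as the interface text tells. Shifts and turns lie within -1 to 1; 1 stands for 60 cm of shift or pi rad of turn. Its arguments: {"type":"object","properties":{"rows":{"type":"array"},"jaw":{"type":"number"},"squeeze":{"type":"number"}},"required":["rows"]}

```bash
mkdir -p pics; ls
python3 - <<'E'
from bench import r, eyes
import cv2
o=r.get_obs(); print(o)
for n in("top","side"):
    cv2.imwrite(f"pics/{n}0.png",eyes.grab_frame(n)[:,:,::-1]); print(n,eyes.camera_info(n))
E
```

```text
pics
{'clock': 0.0, 'joints': array([-1.43914851,  0.4778019 ,  0.0223446 ,  1.55645876, -0.01147727,
        1.10929834, -0.08311484]), 'qvel': array([-2.53775964e-03,  5.29756923e-04,  5.82030233e-04, -1.04879473e-03,
       -3.98531052e-04,  1.23316088e-04,  5.00238482e-05]), 'tau': array([-1.02700033e-03, -5.96469247e+01,  1.60768826e+00, -2.81187898e+01,
        1.25436665e-02,  9.54607793e-03,  7.36008758e-06]), 'tcp_pos': array([0.16017069, 0.65513438, 0.2443215 ]), 'orientation': array([-3.75666790e-01, -3.11898851e+00,  2.88558825e-03]), 'contact_force': array([-0.22041728, -0.93399127, -0.70485658]), 'moment': array([-0.02829178, -0.02606591,  0.03292465]), 'gripper_force': 0.0, 'grip_width': 0.0855157186725208}
top {'mtx': array([[575.36075949,   0.        , 311.4278    ],
       [  0.        , 575.36075949, 243.28613279],
       [  0.        ,   0.        ,   1.        ]]), 'extrinsics': array([[ 0.02276683, -0.9864503 ,  0.162473  ,  0.39526576],
       [-0.99973593, -0.0219567 ,  0.00678034, -0.03151213],
       [-0.0031211 , -0.16258447, -0.98668969,  1.13003174],
       [ 0.        ,  0.        ,  0.        ,  1.        ]])}
side {'mtx': array([[434.95108768,   0.        , 323.21290382],
       [  0.        , 434.95108768, 242.4582648 ],
       [  0.        ,   0.        ,   1.        ]]), 'extrinsics': array([[ 0.82288914, -0.41269853,  0.39055524,  0.24165988],
       [-0.56813511, -0.58707   ,  0.57668997, -0.49661291],
       [-0.00871584, -0.69644005, -0.71756204,  0.68199661],
       [ 0.        ,  0.        ,  0.        ,  1.        ]])}
```

View pics/top0.png

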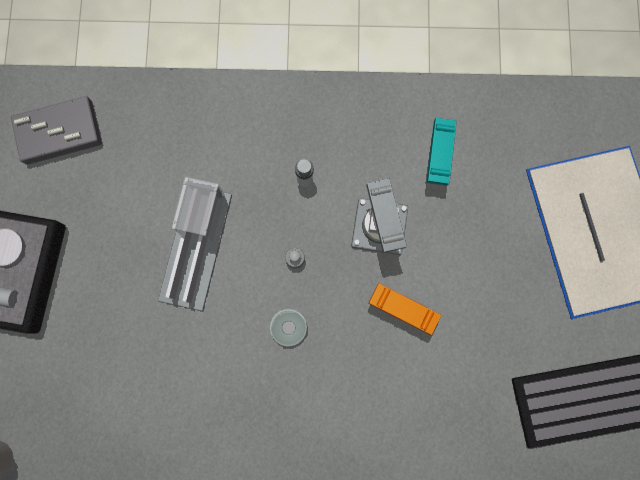

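View pics/side0.png

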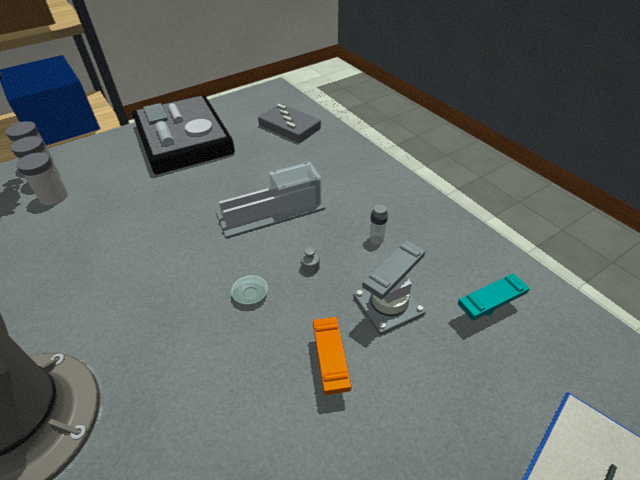

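The top view shows the beam at about (387,214), the dock at about (197,243) with its cover at the upper end, the weight at (295,258), the probe at (304,170) and the dish at (289,328). The orange and turquoise bars are decoys.

```bash
cat > h.py <<'E'
import numpy as np, cv2
from bench import r, eyes
def cast(n,px,z):
    c=eyes.camera_info(n);T=c["extrinsics"];px=np.atleast_2d(px).astype(float)
    d=np.c_[px,np.ones(len(px))]@np.linalg.inv(c["mtx"]).T@T[:3,:3].T
    o=T[:3,3];return o+d*((z-o[2])/d[:,2])[:,None]
def proj(n,P):
    c=eyes.camera_info(n);T=c["extrinsics"];q=(np.atleast_2d(P)-T[:3,3])@T[:3,:3]@c["mtx"].T
    return q[:,:2]/q[:,2:]
E
python3 - <<'E'
import cv2,numpy as np
a=cv2.imread("pics/top0.png")
A=cv2.resize(a[170:320,150:250],None,fx=4,fy=4,interpolation=cv2.INTER_CUBIC)
B=cv2.resize(a[170:260,345:420],None,fx=5.2,fy=5.2,interpolation=cv2.INTER_CUBIC)
o=np.zeros((600,800,3),np.uint8);o[:,:400]=A;o[:B.shape[0],400:400+B.shape[1]]=B[:600,:400]
cv2.imwrite("pics/crop.png",o)
E
```

```text
(no output)
```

View pics/crop.png

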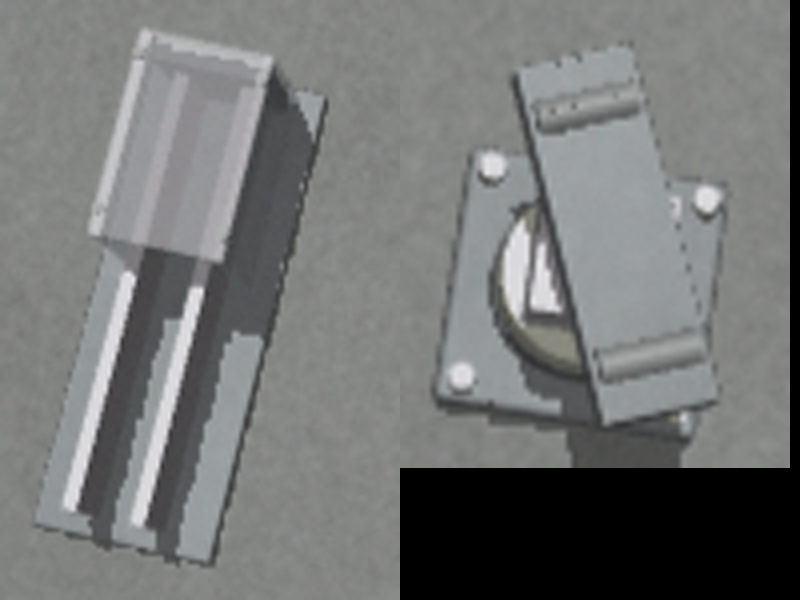

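The crop shows the beam's top corners at (520,72), (633,43), (718,400) and (605,424). The rail strips run from (70,507) and (139,523) upward, and the dock foot corners are at (37,525), (212,562) and (327,97). Next I'll convert these to positions.

```bash
cat > m.py <<'E'
from h import *
a=cv2.imread("pics/top0.png")
f=lambda p,s,o:(np.array(p,float)+.5)/s-.5+o
b=f([(120,72),(233,43),(318,400),(205,424)],5.2,(345,170))
W=cast("top",b,.118)
print(W.round(4)); print("beam",W.mean(0).round(4),"len",np.linalg.norm(W[1]-W[2]),np.linalg.norm(W[0]-W[3]),"wid",np.linalg.norm(W[0]-W[1]),np.linalg.norm(W[2]-W[3]))
u=W[0]+W[1]-W[2]-W[3]; print("beam yaw",np.arctan2(u[1],u[0]))
F=cast("top",f([(37,525),(212,562),(327,97)],4,(150,170)),.008)
print("foot",F.round(4),"wid",np.linalg.norm(F[0]-F[1]),"len",np.linalg.norm(F[1]-F[2]));u=F[2]-F[1];print("yaw foot",np.arctan2(u[1],u[0]),"cen",(F[0]+F[2])/2)
# rails
m=cv2.inRange(a,(200,200,200),(255,255,255));m[:235]=0;m[310:]=0;m[:,:160]=0;m[:,205:]=0
n,l,s,c=cv2.connectedComponentsWithStats(m)
for i in range(1,n):
    if s[i,4]<60: continue
    ys,xs=np.nonzero(l==i);P=cast("top",np.c_[xs,ys],.054)[:,:2]
    v=cv2.fitLine(P.astype(np.float32),cv2.DIST_L2,0,1e-4,1e-4).ravel();v=v*np.sign(v[0]) if 0 else v
    d=v[:2]*np.sign(v[0]);t=(P-v[2:])@d
    print("rail n",s[i,4],"yaw",np.arctan2(d[1],d[0]),"front",v[2:]+d*t.min(),"mean",v[2:],"wid",np.ptp((P-v[2:])@[-d[1],d[0]]))
for nme,p,z in(("probe",(304,168),.09),("weight",(295,258),.05),("dish",(289,328),.018)):print(nme,cast("top",p,z).round(3))
# side check
mid=W.mean(0);print("side px of beam corners",proj("side",W).round(1).tolist())
E
python3 m.py
```

```text
[[ 0.6741 -0.124   0.118 ]
 [ 0.6854 -0.1634  0.118 ]
 [ 0.5598 -0.1926  0.118 ]
 [ 0.5506 -0.1539  0.118 ]]
beam [ 0.6175 -0.1585  0.118 ] len 0.1289589144635053 0.12704826327229926 wid 0.04095980836391914 0.039713102258946816
beam yaw 0.23285190532603064
foot [[0.4599 0.2704 0.008 ]
 [0.4439 0.1843 0.008 ]
 [0.6769 0.139  0.008 ]] wid 0.08758904511683371 len 0.23731146697189265
yaw foot -0.1919521165460407 cen [0.56836835 0.20470687 0.008     ]
rail n 197 yaw -0.19364458 front [0.46630768 0.2438436 ] mean [0.5212734  0.23306473] wid 0.006146110793425563
rail n 196 yaw -0.19693094 front [0.45958628 0.21168513] mean [0.51393026 0.20084259] wid 0.006258956927911622
probe [[ 0.709 -0.007  0.09 ]]
weight [[0.544 0.006 0.05 ]]
dish [[0.413 0.015 0.018]]
side px of beam corners [[405.5, 240.0], [425.3, 250.4], [381.2, 293.7], [362.0, 281.0]]
```

Measured sizes agree with the given ones (beam 128x41 mm, foot 237x88 mm, rails 33 mm apart). The beam is at (0.6175,-0.1585) with yaw 0.233. The dock origin is about (0.5856,0.2037) with yaw -0.194. I'll move above the beam.

>>> {"fn": "step_arm", "kwargs": {"rows": [[0.038, -0.044, 0, 0, 0, 0], [0.076, -0.089, 0, 0, 0, 0], [0.113, -0.133, 0, 0, 0, 0], [0.151, -0.178, 0, 0, 0, 0], [0.189, -0.222, 0, 0, 0, 0]], "jaw": 0, "squeeze": 80}}

```text
clock: 0.52
tcp_pos: [0.2744, 0.5208, 0.2449]
orientation: [-0.376, -3.119, 0.001]
contact_force: [1.1, 0.6, -0.7]
grip_width: 0.0859
gripper_force: 0.0
```

>>> {"fn": "step_arm", "kwargs": {"rows": [[0.038, -0.044, 0, 0, 0, 0], [0.076, -0.089, 0, 0, 0, 0], [0.113, -0.133, 0, 0, 0, 0], [0.151, -0.178, 0, 0, 0, 0], [0.189, -0.222, 0, 0, 0, 0]]}}

```text
clock: 0.93
tcp_pos: [0.3878, 0.3875, 0.2451]
orientation: [-0.376, -3.119, 0.001]
contact_force: [0.4, 0.1, 0.7]
grip_width: 0.0852
gripper_force: 0.0
```

>>> {"fn": "step_arm", "kwargs": {"rows": [[0.038, -0.044, 0, 0, 0, 0], [0.076, -0.089, 0, 0, 0, 0], [0.113, -0.133, 0, 0, 0, 0], [0.151, -0.178, 0, 0, 0, 0], [0.189, -0.222, 0, 0, 0, 0]]}}

```text
clock: 1.35
tcp_pos: [0.5011, 0.2544, 0.2451]
orientation: [-0.376, -3.119, 0.001]
contact_force: [0.5, 0.5, 0.7]
grip_width: 0.0853
gripper_force: 0.0
```

>>> {"fn": "step_arm", "kwargs": {"rows": [[0.013, -0.046, 0, 0, 0, 0.01], [0.026, -0.092, 0, 0, 0, 0.02], [0.039, -0.138, 0, 0, 0, 0.03], [0.052, -0.184, 0, 0, 0, 0.04], [0.065, -0.23, 0, 0, 0, 0.05]]}}

```text
clock: 1.77
tcp_pos: [0.5394, 0.1166, 0.245]
orientation: [-0.127, -3.138, 0.0]
contact_force: [-0.7, -0.8, 0.1]
grip_width: 0.0853
gripper_force: 0.0
```

>>> {"fn": "step_arm", "kwargs": {"rows": [[0.013, -0.046, 0, 0, 0, 0.01], [0.026, -0.092, 0, 0, 0, 0.02], [0.039, -0.138, 0, 0, 0, 0.03], [0.052, -0.184, 0, 0, 0, 0.04], [0.065, -0.23, 0, 0, 0, 0.05]]}}

```text
clock: 2.18
tcp_pos: [0.5784, -0.0213, 0.245]
orientation: [0.119, -3.139, -0.0]
contact_force: [0.0, 0.4, 1.2]
grip_width: 0.0853
gripper_force: 0.0
```

>>> {"fn": "step_arm", "kwargs": {"rows": [[0.013, -0.046, 0, 0, 0, 0.01], [0.026, -0.092, 0, 0, 0, 0.02], [0.039, -0.138, 0, 0, 0, 0.03], [0.052, -0.184, 0, 0, 0, 0.04], [0.065, -0.23, 0, 0, 0, 0.05]]}}

```text
clock: 2.6
tcp_pos: [0.6174, -0.1591, 0.2449]
orientation: [0.365, -3.119, -0.001]
contact_force: [-0.1, 0.6, 1.3]
grip_width: 0.0849
gripper_force: 0.0
```

>>> {"fn": "step_arm", "kwargs": {"rows": [[0, 0, -0.05, 0, 0, 0], [0, 0, -0.1, 0, 0, 0], [0, 0, -0.15, 0, 0, 0], [0, 0, -0.18, 0, 0, 0], [0, 0, -0.2, 0, 0, 0]]}}

```text
clock: 3.02
tcp_pos: [0.6158, -0.1574, 0.1223]
orientation: [0.362, -3.116, -0.002]
contact_force: [0.1, 0.0, 0.5]
grip_width: 0.0855
gripper_force: 0.0
```

>>> {"fn": "step_arm", "kwargs": {"rows": [[0, 0, -0.01, 0, 0, 0], [0, 0, -0.02, 0, 0, 0], [0, 0, -0.03, 0, 0, 0], [0, 0, -0.03, 0, 0, 0]]}}

```text
clock: 3.35
tcp_pos: [0.6176, -0.1578, 0.1071]
orientation: [-0.363, 3.121, 0.0]
contact_force: [-0.4, -0.3, -0.1]
grip_width: 0.0853
gripper_force: 0.0
```

Run:
```python
from h import *
a=eyes.grab_frame("top")[:,:,::-1];b=eyes.grab_frame("side")[:,:,::-1]
o=np.zeros((600,800,3),np.uint8)
o[:,:400]=cv2.resize(a[160:280,345:425],(400,600));o[:,400:]=cv2.resize(b[215:335,350:430],(400,600))
cv2.imwrite("pics/g1.png",o);print(r.get_obs()["joints"])
```

```text
[-0.03605891  0.57790589  0.25993453  1.77418038 -0.19453646  0.81340055
  2.11969899]
```

View pics/g1.png

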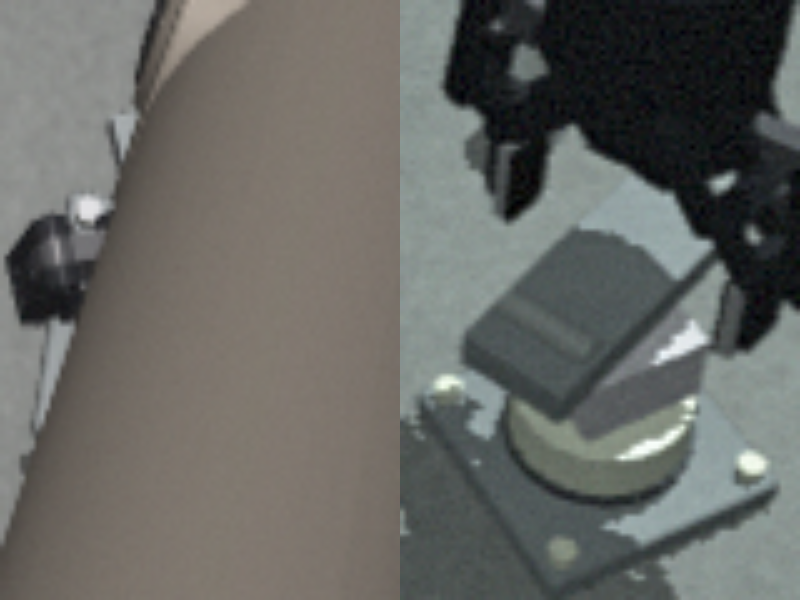

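The side view shows the fingers straddling the beam, the left one near (505,180) and the right one near (735,310), both clear of it. I'll close them.

>>> {"fn": "step_arm", "kwargs": {"rows": [[0, 0, 0, 0, 0, 0], [0, 0, 0, 0, 0, 0], [0, 0, 0, 0, 0, 0], [0, 0, 0, 0, 0, 0], [0, 0, 0, 0, 0, 0]], "jaw": 1, "squeeze": 80}}

```text
clock: 3.87
tcp_pos: [0.6178, -0.1581, 0.1077]
orientation: [-0.363, 3.12, -0.001]
contact_force: [0.2, -1.0, 1.0]
grip_width: 0.0405
gripper_force: 82.8
```

>>> {"fn": "step_arm", "kwargs": {"rows": [[0, 0, 0, 0, 0, 0], [0, 0, 0, 0, 0, 0], [0, 0, 0, 0, 0, 0], [0, 0, 0, 0, 0, 0], [0, 0, 0, 0, 0, 0]]}}

```text
clock: 4.28
tcp_pos: [0.6178, -0.1581, 0.1075]
orientation: [-0.363, 3.12, -0.0]
contact_force: [1.6, -1.1, 2.0]
grip_width: 0.0403
gripper_force: 82.9
```

>>> {"fn": "step_arm", "kwargs": {"rows": [[0, 0, 0, 0, 0, 0.034], [0, 0, 0.0003, 0, 0, 0.068], [0, 0, 0.0007, 0, 0, 0.102], [0, 0, 0.0011, 0, 0, 0.136], [0, 0, 0.0015, 0, 0, 0.17]]}}

```text
clock: 4.7
tcp_pos: [0.6175, -0.1578, 0.1081]
orientation: [-1.18, 2.912, 0.001]
contact_force: [-0.1, -0.2, 0.8]
grip_width: 0.0404
gripper_force: 82.8
```

>>> {"fn": "step_arm", "kwargs": {"rows": [[0, 0, 0.0, 0, 0, -0.034], [0, 0, 0.0004, 0, 0, -0.068], [0, 0, 0.0008, 0, 0, -0.102], [0, 0, 0.0012, 0, 0, -0.136], [0, 0, 0.0016, 0, 0, -0.17]]}}

```text
clock: 5.12
tcp_pos: [0.6172, -0.1579, 0.1088]
orientation: [0.356, -3.121, 0.0]
contact_force: [0.9, -0.6, -1.7]
grip_width: 0.0405
gripper_force: 82.7
```

>>> {"fn": "step_arm", "kwargs": {"rows": [[0, 0, 0.0004, 0, 0, -0.034], [0, 0, 0.0008, 0, 0, -0.068], [0, 0, 0.0012, 0, 0, -0.102], [0, 0, 0.0016, 0, 0, -0.136], [0, 0, 0.002, 0, 0, -0.17]]}}

```text
clock: 5.53
tcp_pos: [0.6171, -0.158, 0.1098]
orientation: [-0.481, -3.104, 0.001]
contact_force: [1.0, -0.6, -2.8]
grip_width: 0.0403
gripper_force: 82.5
```

>>> {"fn": "step_arm", "kwargs": {"rows": [[0, 0, 0.0003, 0, 0, 0.034], [0, 0, 0.0008, 0, 0, 0.068], [0, 0, 0.0013, 0, 0, 0.102], [0, 0, 0.0018, 0, 0, 0.136], [0, 0, 0.0023, 0, 0, 0.17]]}}

```text
clock: 5.95
tcp_pos: [0.6172, -0.1575, 0.1109]
orientation: [0.37, -3.119, -0.001]
contact_force: [0.8, 0.1, -5.4]
grip_width: 0.0407
gripper_force: 82.4
```

>>> {"fn": "step_arm", "kwargs": {"rows": [[0, 0, 0.0005, 0, 0, 0.034], [0, 0, 0.001, 0, 0, 0.068], [0, 0, 0.0015, 0, 0, 0.102], [0, 0, 0.002, 0, 0, 0.136], [0, 0, 0.0025, 0, 0, 0.17]]}}

```text
clock: 6.37
tcp_pos: [0.6169, -0.1575, 0.112]
orientation: [1.18, -2.911, -0.002]
contact_force: [2.2, 0.1, -6.1]
grip_width: 0.0406
gripper_force: 82.2
```

>>> {"fn": "step_arm", "kwargs": {"rows": [[0, 0, 0.0003, 0, 0, -0.034], [0, 0, 0.0008, 0, 0, -0.068], [0, 0, 0.0013, 0, 0, -0.102], [0, 0, 0.0018, 0, 0, -0.136], [0, 0, 0.0023, 0, 0, -0.17]]}}

```text
clock: 6.78
tcp_pos: [0.6167, -0.1579, 0.1132]
orientation: [0.355, -3.119, -0.0]
contact_force: [2.3, -1.9, -7.1]
grip_width: 0.0406
gripper_force: 82.3
```

>>> {"fn": "step_arm", "kwargs": {"rows": [[0, 0, 0.0005, 0, 0, -0.034], [0, 0, 0.001, 0, 0, -0.068], [0, 0, 0.0015, 0, 0, -0.102], [0, 0, 0.002, 0, 0, -0.136], [0, 0, 0.0025, 0, 0, -0.17]]}}

```text
clock: 7.2
tcp_pos: [0.6166, -0.158, 0.1146]
orientation: [-0.48, -3.103, 0.001]
contact_force: [2.1, -3.0, -8.5]
grip_width: 0.041
gripper_force: 82.2
```

>>> {"fn": "step_arm", "kwargs": {"rows": [[0, 0, 0.0, 0, 0, 0.038], [0, 0, 0.0004, 0, 0, 0.076], [0, 0, 0.0008, 0, 0, 0.114], [0, 0, 0.0012, 0, 0, 0.152], [0, 0, 0.0016, 0, 0, 0.18]]}}

```text
clock: 7.62
tcp_pos: [0.6169, -0.1574, 0.1156]
orientation: [0.42, -3.112, -0.001]
contact_force: [3.7, -0.5, -8.4]
grip_width: 0.0404
gripper_force: 82.5
```

>>> {"fn": "step_arm", "kwargs": {"rows": [[0, 0, 0.0004, 0, 0, 0.038], [0, 0, 0.0008, 0, 0, 0.076], [0, 0, 0.0012, 0, 0, 0.114], [0, 0, 0.0016, 0, 0, 0.152], [0, 0, 0.002, 0, 0, 0.18]]}}

```text
clock: 8.03
tcp_pos: [0.6167, -0.1574, 0.1166]
orientation: [1.271, -2.871, -0.003]
contact_force: [1.9, 0.6, -9.2]
grip_width: 0.0406
gripper_force: 82.5
```

>>> {"fn": "step_arm", "kwargs": {"rows": [[0, 0, 0.0, 0, 0, -0.038], [0, 0, 0.0004, 0, 0, -0.076], [0, 0, 0.0008, 0, 0, -0.114], [0, 0, 0.0012, 0, 0, -0.152], [0, 0, 0.0016, 0, 0, -0.18]]}}

```text
clock: 8.45
tcp_pos: [0.6166, -0.1579, 0.1176]
orientation: [0.403, -3.113, 0.0]
contact_force: [2.8, -2.5, -8.8]
grip_width: 0.0406
gripper_force: 82.6
```

>>> {"fn": "step_arm", "kwargs": {"rows": [[0, 0, 0.0004, 0, 0, -0.038], [0, 0, 0.0008, 0, 0, -0.076], [0, 0, 0.0012, 0, 0, -0.114], [0, 0, 0.0016, 0, 0, -0.152], [0, 0, 0.002, 0, 0, -0.18]]}}

```text
clock: 8.87
tcp_pos: [0.6166, -0.158, 0.1188]
orientation: [-0.482, -3.102, 0.002]
contact_force: [1.6, -2.2, -9.3]
grip_width: 0.0406
gripper_force: 82.5
```

>>> {"fn": "step_arm", "kwargs": {"rows": [[0, 0, 0.0, 0, 0, 0.038], [0, 0, 0.0004, 0, 0, 0.076], [0, 0, 0.0008, 0, 0, 0.114], [0, 0, 0.0012, 0, 0, 0.152], [0, 0, 0.0016, 0, 0, 0.18]]}}

```text
clock: 9.28
tcp_pos: [0.6169, -0.1575, 0.1198]
orientation: [0.42, -3.112, -0.001]
contact_force: [2.4, -0.3, -9.0]
grip_width: 0.0405
gripper_force: 82.7
```

>>> {"fn": "step_arm", "kwargs": {"rows": [[0, 0, 0.0004, 0, 0, 0.038], [0, 0, 0.0008, 0, 0, 0.076], [0, 0, 0.0012, 0, 0, 0.114], [0, 0, 0.0016, 0, 0, 0.152], [0, 0, 0.002, 0, 0, 0.18]]}}

```text
clock: 9.7
tcp_pos: [0.6167, -0.1575, 0.1209]
orientation: [1.271, -2.871, -0.002]
contact_force: [1.7, -0.3, -9.6]
grip_width: 0.0408
gripper_force: 82.7
```

>>> {"fn": "step_arm", "kwargs": {"rows": [[0, 0, 0.0, 0, 0, -0.038], [0, 0, 0.0004, 0, 0, -0.076], [0, 0, 0.0008, 0, 0, -0.114], [0, 0, 0.0012, 0, 0, -0.152], [0, 0, 0.0016, 0, 0, -0.18]]}}

```text
clock: 10.12
tcp_pos: [0.6167, -0.1578, 0.1219]
orientation: [0.403, -3.113, 0.0]
contact_force: [2.5, -0.7, -8.5]
grip_width: 0.0406
gripper_force: 82.9
```

>>> {"fn": "step_arm", "kwargs": {"rows": [[0, 0, 0.0004, 0, 0, -0.038], [0, 0, 0.0008, 0, 0, -0.076], [0, 0, 0.0012, 0, 0, -0.114], [0, 0, 0.0016, 0, 0, -0.152], [0, 0, 0.002, 0, 0, -0.18]]}}

```text
clock: 10.53
tcp_pos: [0.6167, -0.1579, 0.1232]
orientation: [-0.482, -3.102, 0.001]
contact_force: [2.5, -1.8, -8.4]
grip_width: 0.0407
gripper_force: 82.9
```

>>> {"fn": "step_arm", "kwargs": {"rows": [[0, 0, 0.0, 0, 0, 0.038], [0, 0, 0.0004, 0, 0, 0.076], [0, 0, 0.0008, 0, 0, 0.114], [0, 0, 0.0012, 0, 0, 0.152], [0, 0, 0.0016, 0, 0, 0.18]]}}

```text
clock: 10.95
tcp_pos: [0.6169, -0.1576, 0.1242]
orientation: [0.42, -3.112, -0.001]
contact_force: [2.9, -1.5, -8.2]
grip_width: 0.0406
gripper_force: 82.8
```

>>> {"fn": "step_arm", "kwargs": {"rows": [[0, 0, 0.0004, 0, 0, 0.038], [0, 0, 0.0008, 0, 0, 0.076], [0, 0, 0.0012, 0, 0, 0.114], [0, 0, 0.0016, 0, 0, 0.152], [0, 0, 0.002, 0, 0, 0.18]]}}

```text
clock: 11.37
tcp_pos: [0.6169, -0.1575, 0.1254]
orientation: [1.272, -2.871, -0.002]
contact_force: [1.9, -0.5, -8.1]
grip_width: 0.0403
gripper_force: 82.9
```

>>> {"fn": "step_arm", "kwargs": {"rows": [[0, 0, 0.0, 0, 0, -0.038], [0, 0, 0.0004, 0, 0, -0.076], [0, 0, 0.0008, 0, 0, -0.114], [0, 0, 0.0012, 0, 0, -0.152], [0, 0, 0.0016, 0, 0, -0.18]]}}

```text
clock: 11.78
tcp_pos: [0.6169, -0.1578, 0.1264]
orientation: [0.403, -3.114, -0.0]
contact_force: [4.1, -0.6, -7.5]
grip_width: 0.0406
gripper_force: 83.0
```

>>> {"fn": "step_arm", "kwargs": {"rows": [[0, 0, 0.0004, 0, 0, -0.038], [0, 0, 0.0008, 0, 0, -0.076], [0, 0, 0.0012, 0, 0, -0.114], [0, 0, 0.0016, 0, 0, -0.152], [0, 0, 0.002, 0, 0, -0.18]]}}

```text
clock: 12.2
tcp_pos: [0.617, -0.1581, 0.1278]
orientation: [-0.483, -3.103, 0.001]
contact_force: [3.7, -1.3, -7.3]
grip_width: 0.0408
gripper_force: 83.0
```

>>> {"fn": "step_arm", "kwargs": {"rows": [[0, 0, 0.0, 0, 0, 0.038], [0, 0, 0.0004, 0, 0, 0.076], [0, 0, 0.0008, 0, 0, 0.114], [0, 0, 0.0012, 0, 0, 0.152], [0, 0, 0.0016, 0, 0, 0.18]]}}

```text
clock: 12.62
tcp_pos: [0.6166, -0.1575, 0.1292]
orientation: [0.421, -3.111, -0.001]
contact_force: [0.4, -1.0, -3.1]
grip_width: 0.0405
gripper_force: 83.6
```

>>> {"fn": "step_arm", "kwargs": {"rows": [[0, 0, 0.0004, 0, 0, 0.038], [0, 0, 0.0008, 0, 0, 0.076], [0, 0, 0.0012, 0, 0, 0.114], [0, 0, 0.0016, 0, 0, 0.152], [0, 0, 0.002, 0, 0, 0.18]]}}

```text
clock: 13.03
tcp_pos: [0.6166, -0.1576, 0.1304]
orientation: [1.272, -2.871, -0.002]
contact_force: [0.7, 1.1, -1.2]
grip_width: 0.0406
gripper_force: 83.5
```

>>> {"fn": "step_arm", "kwargs": {"rows": [[0, 0, 0.0, 0, 0, -0.038], [0, 0, 0.0004, 0, 0, -0.076], [0, 0, 0.0008, 0, 0, -0.114], [0, 0, 0.0012, 0, 0, -0.152], [0, 0, 0.0016, 0, 0, -0.18]]}}

```text
clock: 13.45
tcp_pos: [0.6166, -0.1574, 0.1314]
orientation: [0.402, -3.114, -0.001]
contact_force: [-0.4, 0.3, -2.2]
grip_width: 0.0407
gripper_force: 83.8
```

>>> {"fn": "step_arm", "kwargs": {"rows": [[0, 0, 0.0004, 0, 0, -0.038], [0, 0, 0.0008, 0, 0, -0.076], [0, 0, 0.0012, 0, 0, -0.114], [0, 0, 0.0016, 0, 0, -0.152], [0, 0, 0.002, 0, 0, -0.18]]}}

```text
clock: 13.87
tcp_pos: [0.6167, -0.1573, 0.1326]
orientation: [-0.482, -3.102, -0.001]
contact_force: [-0.1, 0.2, -1.3]
grip_width: 0.0406
gripper_force: 83.8
```

Out: the force has dropped to the beam's own weight. I'll lift and carry it to the dock.

>>> {"fn": "step_arm", "kwargs": {"rows": [[0, 0, 0.04, 0, 0, 0], [0, 0, 0.09, 0, 0, 0], [-0.005, 0.02, 0.13, 0, 0, 0.01], [-0.02, 0.07, 0.1375, 0, 0, 0.02], [-0.035, 0.126, 0.1375, 0, 0, 0.0364]]}}

```text
clock: 14.28
tcp_pos: [0.5969, -0.084, 0.2178]
orientation: [0.3, 3.124, -0.001]
contact_force: [0.8, 1.3, -2.0]
grip_width: 0.0407
gripper_force: 83.7
```

>>> {"fn": "step_arm", "kwargs": {"rows": [[-0.014, 0.05, 0, 0, 0, 0], [-0.028, 0.1, 0, 0, 0, 0], [-0.042, 0.15, 0, 0, 0, 0], [-0.056, 0.2, 0, 0, 0, 0], [-0.0695, 0.25, 0, 0, 0, 0]]}}

```text
clock: 14.7
tcp_pos: [0.5533, 0.0692, 0.2153]
orientation: [-0.295, -3.126, 0.0]
contact_force: [0.8, -0.1, -1.7]
grip_width: 0.0405
gripper_force: 83.7
```

>>> {"fn": "step_arm", "kwargs": {"rows": [[-0.014, 0.05, 0, 0, 0, 0], [-0.028, 0.1, 0, 0, 0, 0], [-0.042, 0.15, 0, 0, 0, 0], [-0.056, 0.2, 0, 0, 0, 0], [-0.07, 0.25, 0, 0, 0, 0]]}}

```text
clock: 15.12
tcp_pos: [0.5113, 0.2189, 0.2153]
orientation: [-0.295, -3.126, 0.001]
contact_force: [1.1, 0.8, -2.1]
grip_width: 0.0406
gripper_force: 83.7
```

>>> {"fn": "step_arm", "kwargs": {"rows": [[0, 0, -0.04, 0, 0, 0], [0, 0, -0.08, 0, 0, 0], [0, 0, -0.1, 0, 0, 0], [0, 0, -0.1, 0, 0, 0]]}}

```text
clock: 15.45
tcp_pos: [0.5103, 0.2165, 0.1527]
orientation: [-0.295, -3.122, 0.006]
contact_force: [-0.7, 0.3, -1.9]
grip_width: 0.0403
gripper_force: 83.6
```

Run:
```python
from h import *
a=np.ascontiguousarray(eyes.grab_frame("top")[:,:,::-1]);b=np.ascontiguousarray(eyes.grab_frame("side")[:,:,::-1])
cv2.imwrite("pics/topd.png",a);cv2.imwrite("pics/sided.png",b)
o=np.zeros((600,800,3),np.uint8)
o[:,:400]=cv2.resize(a[160:310,145:245],(400,600),interpolation=2);o[:,400:]=cv2.resize(b[125:245,205:285],(400,600),interpolation=2)
cv2.imwrite("pics/d1.png",o);print(r.get_obs())
```

```text
{'clock': 15.55, 'joints': array([-0.73901346,  0.3982171 ,  0.28523437,  1.93967486, -0.1487217 ,
        0.82504879,  1.00788566]), 'qvel': array([ 0.00031572, -0.02400627,  0.00654529, -0.02480878, -0.00078042,
       -0.00157508,  0.00125876]), 'tau': array([-3.52192009e-01, -4.69404209e+01,  3.96795139e+00, -2.25040591e+01,
       -2.73281214e-02,  3.33585916e-02,  1.39558740e-02]), 'tcp_pos': array([0.51275639, 0.21703397, 0.15584289]), 'orientation': array([-2.96865215e-01, -3.12660072e+00,  1.43669640e-03]), 'contact_force': array([ 0.4896814 , -0.45754108, -1.64952007]), 'moment': array([-0.00638621, -0.07766434, -0.00066991]), 'gripper_force': 83.56675744056702, 'grip_width': 0.040287836695283255}
```

View pics/d1.png

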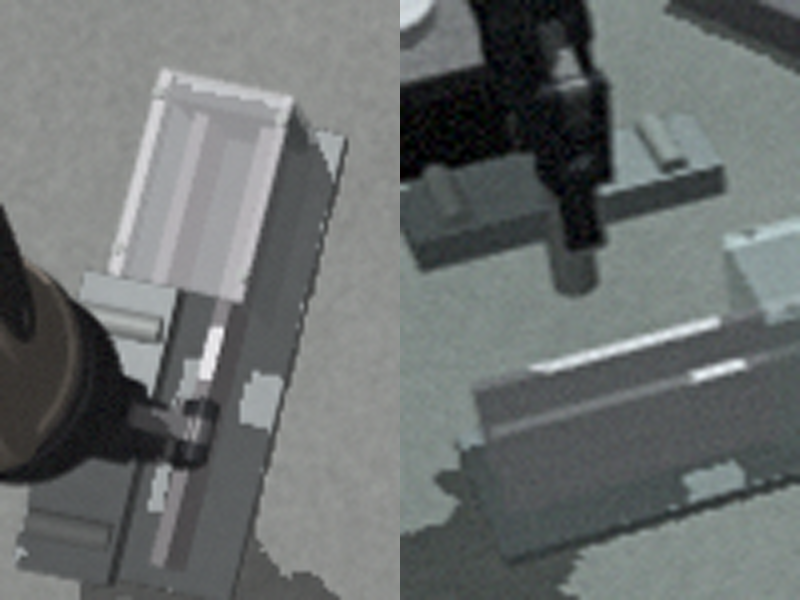

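The picture shows the beam hanging above the rails, with its right top edge from (183,290) to (110,585) in the left crop. The spigot tip is at about (573,290) in the right crop.

Run:
```python
from h import *
f=lambda p,s,o:(np.array(p,float)+.5)/s-.5+o
d=np.array([.9812,-.1928]);n=np.array([.1928,.9812]);O=np.array([.5856,.2037])
P=cast("top",f([(83,272),(183,290),(110,585)],4,(145,160)),.1663)[:,:2]
for p in P: print("dock x,y",(p-O)@d,(p-O)@n)
u=P[1]-P[2];print("yaw",np.arctan2(u[1],u[0]),"wid",np.linalg.norm(P[0]-P[1]))
S=cast("side",f([(172,290)],5,(205,125)),.1105)[:,:2];print("tip(front rim low)",(S-O)@d,(S-O)@n)
t=np.array([.5128,.2170]);print("tcp",(t-O)@d,(t-O)@n)
# rails from side view: visible bright top edge of far rail
a=cv2.imread("pics/topd.png")
print(proj("side",[[*(O-.125*d+.0165*n),.054],[*(O-.125*d-.0165*n),.054]]), "expect px; see crop (475,385)->",f((75,385),5,(205,125)),f((90,430),5,(205,125)))
```

```text
dock x,y -0.014009190743626346 0.018876325791563762
dock x,y -0.012418091949242678 -0.024762917747986373
dock x,y -0.14024955466482403 -0.026095954543746115
yaw -0.1835945272785939 wid 0.043669871392374944
tip(front rim low) [-0.07835075] [-0.00816608]
tcp -0.07399559999999997 -0.00098587999999999
[[219.32946618 201.88118333]
 [223.06391206 210.93779804]] expect px; see crop (475,385)-> [219.6 201.6] [222.6 210.6]
```

>>> {"fn": "step_arm", "kwargs": {"rows": [[0.0003, 0.0017, -0.03, 0, 0, 0], [0.0003, 0.0017, -0.06, 0, 0, 0], [0.0003, 0.0017, -0.08, 0, 0, 0], [0.0003, 0.0017, -0.085, 0, 0, 0], [0.0003, 0.0017, -0.09, 0, 0, 0]]}}

```text
clock: 15.97
tcp_pos: [0.5134, 0.2185, 0.1022]
orientation: [0.296, 3.127, 0.0]
contact_force: [-1.1, 1.3, -1.6]
grip_width: 0.0403
gripper_force: 83.7
```

>>> {"fn": "step_arm", "kwargs": {"rows": [[0, 0, -0.004, 0, 0, 0], [0, 0, -0.008, 0, 0, 0], [0, 0, -0.012, 0, 0, 0], [0, 0, -0.012, 0, 0, 0]]}}

```text
clock: 16.3
tcp_pos: [0.513, 0.2188, 0.0948]
orientation: [0.295, 3.128, 0.0]
contact_force: [-0.6, 0.3, -2.1]
grip_width: 0.0405
gripper_force: 83.7
```

Run:
```python
from h import *
b=eyes.grab_frame("side")[:,:,::-1];a=eyes.grab_frame("top")[:,:,::-1]
o=np.zeros((600,800,3),np.uint8)
o[:,:400]=cv2.resize(a[160:310,145:245],(400,600),interpolation=2);o[:,400:]=cv2.resize(b[145:265,205:285],(400,600),interpolation=2)
cv2.imwrite("pics/d2.png",o);q=r.get_obs();print(q["tcp_pos"],q["contact_force"],q["moment"])
```

```text
[0.51310338 0.21877847 0.09490516] [-0.01332859  0.67445353 -1.7432515 ] [-0.0033208  -0.00917506 -0.00636837]
```

View pics/d2.png

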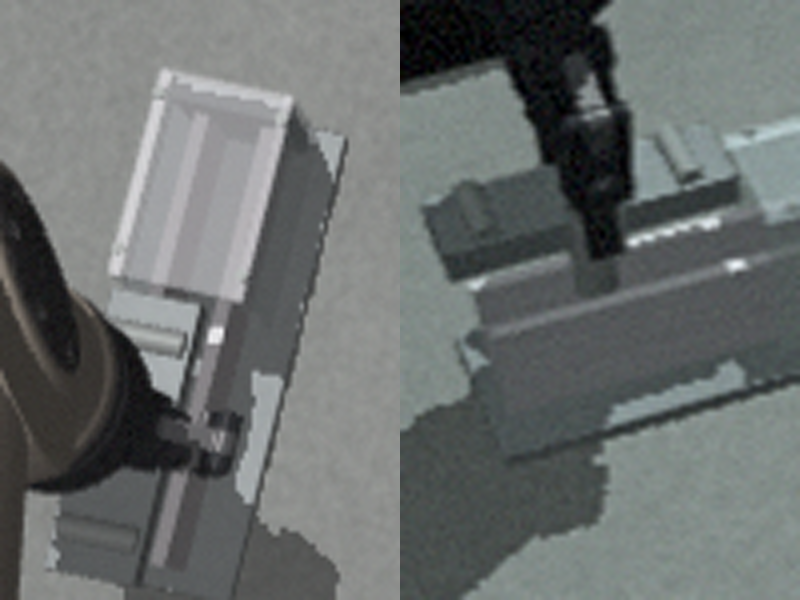

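The spigot now sits between the rails, hidden behind the near rail in the side crop around (600,280), with no contact force. I'll lower the beam on.

>>> {"fn": "step_arm", "kwargs": {"rows": [[0, 0, -0.012, 0, 0, 0], [0, 0, -0.026, 0, 0, 0], [0, 0, -0.04, 0, 0, 0], [0, 0, -0.052, 0, 0, 0], [0, 0, -0.055, 0, 0, 0]]}}

```text
clock: 16.82
tcp_pos: [0.512, 0.2181, 0.06]
orientation: [-0.295, -3.125, 0.003]
contact_force: [-5.9, -1.2, 13.0]
grip_width: 0.0406
gripper_force: 85.5
```

>>> {"fn": "step_arm", "kwargs": {"rows": [[0, 0, -0.001, 0, 0, 0], [0, 0, -0.002, 0, 0, 0], [0, 0, -0.003, 0, 0, 0], [0, 0, -0.003, 0, 0, 0]]}}

```text
clock: 17.15
tcp_pos: [0.5128, 0.2184, 0.06]
orientation: [-0.296, -3.127, 0.001]
contact_force: [-1.1, -2.2, -0.8]
grip_width: 0.0406
gripper_force: 83.9
```

>>> {"fn": "step_arm", "kwargs": {"rows": [[0, 0, 0, 0, 0, 0], [0, 0, 0, 0, 0, 0], [0, 0, 0, 0, 0, 0], [0, 0, 0, 0, 0, 0], [0, 0, 0, 0, 0, 0]], "jaw": 0}}

```text
clock: 17.57
tcp_pos: [0.5133, 0.219, 0.0601]
orientation: [0.295, 3.127, 0.001]
contact_force: [0.8, -0.4, 0.0]
grip_width: 0.0853
gripper_force: 0.0
```

>>> {"fn": "step_arm", "kwargs": {"rows": [[0, 0, 0.01, 0, 0, 0], [0, 0, 0.05, 0, 0, 0], [0, 0, 0.1, 0, 0, 0], [0, 0, 0.13, 0, 0, 0], [0, 0, 0.15, 0, 0, 0]]}}

```text
clock: 17.98
tcp_pos: [0.514, 0.2191, 0.1526]
orientation: [0.295, 3.125, 0.003]
contact_force: [0.8, 0.1, -0.3]
grip_width: 0.0853
gripper_force: 0.0
```

>>> {"fn": "step_arm", "kwargs": {"rows": [[-0.05, -0.05, 0.02, 0, 0, 0], [-0.1, -0.1, 0.05, 0, 0, 0], [-0.12, -0.12, 0.05, 0, 0, 0], [-0.12, -0.12, 0.05, 0, 0, 0]]}}

```text
clock: 18.32
tcp_pos: [0.4376, 0.1428, 0.1803]
orientation: [-0.301, -3.125, 0.001]
contact_force: [0.1, -0.0, -0.2]
grip_width: 0.0857
gripper_force: 0.0
```

Run:
```python
from h import *
b=eyes.grab_frame("side")[:,:,::-1];a=eyes.grab_frame("top")[:,:,::-1]
cv2.imwrite("pics/top3.png",a);cv2.imwrite("pics/side3.png",b)
o=np.zeros((600,800,3),np.uint8)
o[:,:400]=cv2.resize(a[160:310,145:245],(400,600),interpolation=2);o[:,400:]=cv2.resize(b[145:265,205:285],(400,600),interpolation=2)
cv2.imwrite("pics/d3.png",o);q=r.get_obs();print(q["tcp_pos"],q["contact_force"])
```

```text
[0.44071999 0.14650237 0.18027398] [ 0.5305582  -0.09111229 -0.03219386]
```

View pics/d3.png

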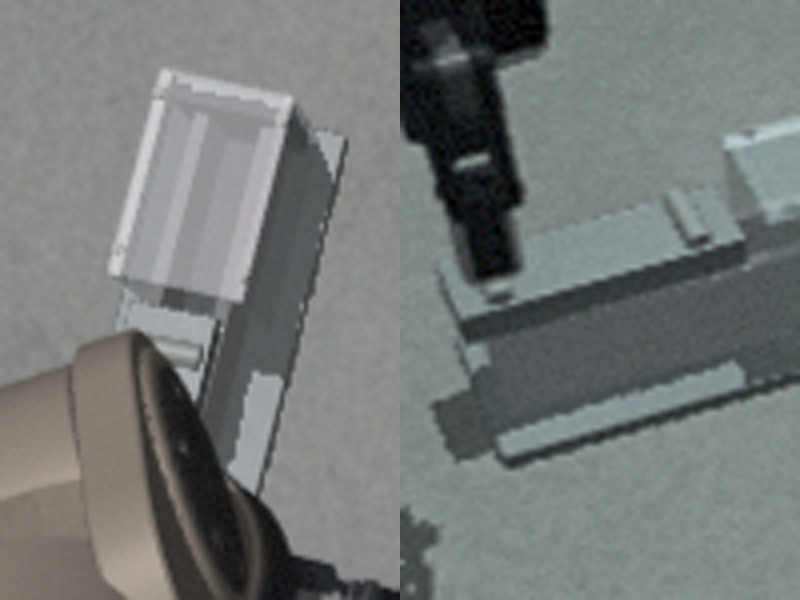

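The beam lies on the open rails: front edge at (117,303)–(217,320) in the top crop, and flush on the rails in the side crop. Next I'll re-grasp it near the rear end.

>>> {"fn": "step_arm", "kwargs": {"rows": [[0.013, 0.045, 0, 0, 0, 0], [0.026, 0.09, 0, 0, 0, 0], [0.0385, 0.1355, 0, 0, 0, 0], [0.0385, 0.1355, 0, 0, 0, 0], [0.0385, 0.1355, 0, 0, 0, 0]]}}

```text
clock: 18.83
tcp_pos: [0.4646, 0.2309, 0.1793]
orientation: [0.289, 3.128, -0.0]
contact_force: [-0.6, -0.2, -0.1]
grip_width: 0.0855
gripper_force: 0.0
```

>>> {"fn": "step_arm", "kwargs": {"rows": [[0, 0, -0.05, 0, 0, 0], [0, 0, -0.1, 0, 0, 0], [0, 0, -0.15, 0, 0, 0], [0, 0, -0.18, 0, 0, 0], [0, 0, -0.19, 0, 0, 0]]}}

```text
clock: 19.25
tcp_pos: [0.4624, 0.2264, 0.0628]
orientation: [-0.296, -3.124, 0.006]
contact_force: [-0.7, 0.2, 0.4]
grip_width: 0.0854
gripper_force: 0.0
```

>>> {"fn": "step_arm", "kwargs": {"rows": [[0, 0, -0.005, 0, 0, 0], [0, 0, -0.01, 0, 0, 0], [0, 0, -0.01, 0, 0, 0]]}}

```text
clock: 19.5
tcp_pos: [0.4648, 0.2282, 0.0605]
orientation: [0.296, 3.127, 0.001]
contact_force: [-0.0, -0.1, 0.1]
grip_width: 0.0855
gripper_force: 0.0
```

Run:
```python
from h import *
f=lambda p,s,o:(np.array(p,float)+.5)/s-.5+o
d=np.array([.9812,-.1928]);n=np.array([.1928,.9812]);O=np.array([.5856,.2037])
P=np.r_[cast("top",f([(117,303),(217,320)],4,(145,160)),.07),cast("side",f([(345,240),(38,270)],5,(205,145)),.07)][:,:2]
for p in P: print("beam corners dock x,y",(p-O)@d,(p-O)@n)
q=r.get_obs();t=q["tcp_pos"];print(t,"tcp dock",(t[:2]-O)@d,(t[:2]-O)@n,q["contact_force"])
```

```text
beam corners dock x,y -0.012161100815312284 0.028155348527916693
beam corners dock x,y -0.009939444461712589 -0.019591158775543054
beam corners dock x,y -0.009380743904420036 -0.02126788934142279
beam corners dock x,y -0.13850345988239512 0.014052071971850988
[0.4647655  0.22815315 0.06047703] tcp dock -0.12327738007181281 0.0006965340634892954 [-0.02965627 -0.06415549  0.09782805]
```

>>> {"fn": "step_arm", "kwargs": {"rows": [[0, 0, 0, 0, 0, 0], [0, 0, 0, 0, 0, 0], [0, 0, 0, 0, 0, 0], [0, 0, 0, 0, 0, 0], [0, 0, 0, 0, 0, 0]], "jaw": 1, "squeeze": 40}}

```text
clock: 19.92
tcp_pos: [0.4644, 0.228, 0.0607]
orientation: [0.295, 3.127, 0.001]
contact_force: [-1.7, -1.5, 6.6]
grip_width: 0.0415
gripper_force: 40.2
```

>>> {"fn": "step_arm", "kwargs": {"rows": [[0, 0, 0, 0, 0, 0], [0, 0, 0, 0, 0, 0], [0, 0, 0, 0, 0, 0], [0, 0, 0, 0, 0, 0], [0, 0, 0, 0, 0, 0]]}}

```text
clock: 20.33
tcp_pos: [0.4644, 0.228, 0.0607]
orientation: [0.295, 3.127, 0.001]
contact_force: [-1.6, -0.8, 6.1]
grip_width: 0.0411
gripper_force: 40.2
```

>>> {"fn": "step_arm", "kwargs": {"rows": [[0.0082, -0.0016, 0, 0, 0, 0], [0.0164, -0.0032, 0, 0, 0, 0], [0.0245, -0.0048, 0, 0, 0, 0], [0.0327, -0.0064, 0, 0, 0, 0], [0.0409, -0.008, 0, 0, 0, 0]]}}

```text
clock: 20.75
tcp_pos: [0.4837, 0.2242, 0.0607]
orientation: [-0.291, -3.119, 0.001]
contact_force: [-18.0, 1.2, 23.5]
grip_width: 0.0409
gripper_force: 42.3
```

>>> {"fn": "step_arm", "kwargs": {"rows": [[0.0082, -0.0016, 0, 0, 0, 0], [0.0164, -0.0032, 0, 0, 0, 0], [0.0245, -0.0048, 0, 0, 0, 0], [0.0327, -0.0064, 0, 0, 0, 0], [0.0409, -0.008, 0, 0, 0, 0]]}}

```text
clock: 21.17
tcp_pos: [0.5083, 0.2194, 0.0607]
orientation: [-0.291, -3.119, 0.001]
contact_force: [-18.3, 0.5, 22.9]
grip_width: 0.0415
gripper_force: 42.2
```

>>> {"fn": "step_arm", "kwargs": {"rows": [[0.0082, -0.0016, 0.001, 0, 0, 0], [0.0164, -0.0032, 0.001, 0, 0, 0], [0.0245, -0.0048, 0.001, 0, 0, 0], [0.0327, -0.0064, 0.001, 0, 0, 0], [0.0409, -0.008, 0.001, 0, 0, 0]]}}

```text
clock: 21.58
tcp_pos: [0.5356, 0.2139, 0.0607]
orientation: [-0.294, -3.123, 0.001]
contact_force: [-12.2, 0.3, 11.9]
grip_width: 0.041
gripper_force: 42.0
```

Run:
```python
from h import *
b=eyes.grab_frame("side")[:,:,::-1];a=eyes.grab_frame("top")[:,:,::-1]
o=np.zeros((600,800,3),np.uint8)
o[:,:400]=cv2.resize(a[160:310,145:245],(400,600),interpolation=2);o[:,400:]=cv2.resize(b[145:265,245:325],(400,600),interpolation=2)
cv2.imwrite("pics/d4.png",o);q=r.get_obs();print(q["tcp_pos"],q["contact_force"])
```

```text
[0.53761194 0.21352979 0.06075751] [-5.22356783 -1.57433369  6.9878791 ]
```

View pics/d4.png

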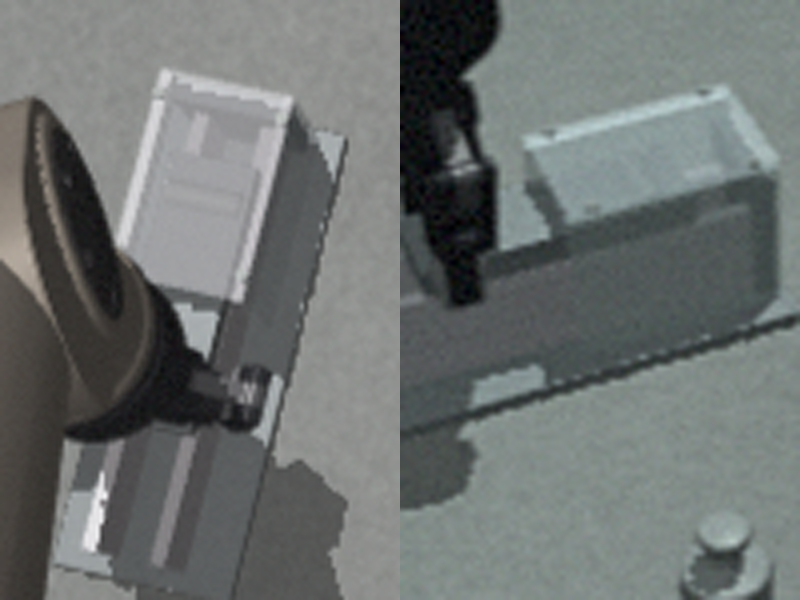

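The beam has moved with the gripper: its front edge shows under the cover at (167,155)–(262,172), about 25 mm short of the stop.

>>> {"fn": "step_arm", "kwargs": {"rows": [[0.0065, -0.0013, 0, 0, 0, 0], [0.0131, -0.0026, 0, 0, 0, 0], [0.0196, -0.0039, 0, 0, 0, 0], [0.0262, -0.0051, 0, 0, 0, 0], [0.0327, -0.0064, 0, 0, 0, 0]]}}

```text
clock: 22.1
tcp_pos: [0.5551, 0.2101, 0.0608]
orientation: [-0.294, -3.123, 0.001]
contact_force: [-11.9, 0.2, 12.5]
grip_width: 0.0413
gripper_force: 41.9
```

>>> {"fn": "step_arm", "kwargs": {"rows": [[0.0016, -0.0003, 0, 0, 0, 0], [0.0033, -0.0006, 0, 0, 0, 0], [0.0033, -0.0006, 0, 0, 0, 0], [0.0033, -0.0006, 0, 0, 0, 0]]}}

```text
clock: 22.43
tcp_pos: [0.5577, 0.2096, 0.0608]
orientation: [-0.294, -3.124, 0.001]
contact_force: [-8.5, -0.6, 9.1]
grip_width: 0.0409
gripper_force: 41.6
```

>>> {"fn": "step_arm", "kwargs": {"rows": [[0.0016, -0.0003, 0, 0, 0, 0], [0.0033, -0.0006, 0, 0, 0, 0], [0.0033, -0.0006, 0, 0, 0, 0]]}}

```text
clock: 22.68
tcp_pos: [0.5592, 0.2093, 0.0607]
orientation: [-0.294, -3.123, 0.001]
contact_force: [-10.4, -0.7, 11.8]
grip_width: 0.0413
gripper_force: 41.8
```

>>> {"fn": "step_arm", "kwargs": {"rows": [[0.0016, -0.0003, 0, 0, 0, 0], [0.0033, -0.0006, 0, 0, 0, 0], [0.0033, -0.0006, 0, 0, 0, 0]]}}

```text
clock: 22.93
tcp_pos: [0.5599, 0.2091, 0.0607]
orientation: [-0.293, -3.121, 0.001]
contact_force: [-13.8, -0.3, 15.7]
grip_width: 0.0417
gripper_force: 42.2
```

>>> {"fn": "step_arm", "kwargs": {"rows": [[0.0016, -0.0003, 0, 0, 0, 0], [0.0033, -0.0006, 0, 0, 0, 0], [0.0033, -0.0006, 0, 0, 0, 0]]}}

```text
clock: 23.18
tcp_pos: [0.56, 0.2091, 0.0607]
orientation: [-0.293, -3.117, 0.002]
contact_force: [-20.3, -0.4, 21.5]
grip_width: 0.0411
gripper_force: 43.0
```

It advanced less than 1 mm over 4 mm commanded while the force rose, so it has met the stop. I'll ease the load, release and retreat upward.

>>> {"fn": "step_arm", "kwargs": {"rows": [[-0.003, 0.0006, 0, 0, 0, 0], [-0.005, 0.001, 0, 0, 0, 0], [-0.005, 0.001, 0, 0, 0, 0]]}}

```text
clock: 23.43
tcp_pos: [0.56, 0.2091, 0.0607]
orientation: [-0.295, -3.123, 0.001]
contact_force: [-10.0, -1.0, 11.8]
grip_width: 0.041
gripper_force: 41.8
```

>>> {"fn": "step_arm", "kwargs": {"rows": [[0, 0, 0, 0, 0, 0], [0, 0, 0, 0, 0, 0], [0, 0, 0, 0, 0, 0], [0, 0, 0, 0, 0, 0], [0, 0, 0, 0, 0, 0]], "jaw": 0}}

```text
clock: 23.85
tcp_pos: [0.5627, 0.2088, 0.0605]
orientation: [0.296, 3.127, -0.0]
contact_force: [-0.2, 0.1, 0.3]
grip_width: 0.0858
gripper_force: 0.0
```

>>> {"fn": "step_arm", "kwargs": {"rows": [[0, 0, 0.01, 0, 0, 0], [0, 0, 0.05, 0, 0, 0], [0, 0, 0.1, 0, 0, 0], [0, 0, 0.15, 0, 0, 0], [0, 0, 0.2, 0, 0, 0]]}}

```text
clock: 24.27
tcp_pos: [0.5622, 0.2087, 0.1821]
orientation: [-0.296, -3.128, 0.0]
contact_force: [1.7, 0.1, -0.4]
grip_width: 0.0854
gripper_force: 0.0
```

>>> {"fn": "step_arm", "kwargs": {"rows": [[-0.04, 0.04, 0.02, 0, 0, 0], [-0.08, 0.08, 0.05, 0, 0, 0], [-0.12, 0.12, 0.05, 0, 0, 0], [-0.16, 0.16, 0.05, 0, 0, 0], [-0.16, 0.16, 0.05, 0, 0, 0]]}}

```text
clock: 24.68
tcp_pos: [0.461, 0.3114, 0.2112]
orientation: [-0.28, -3.127, -0.005]
contact_force: [-0.8, 0.6, -0.4]
grip_width: 0.0858
gripper_force: 0.0
```

Run:
```python
from h import *
b=eyes.grab_frame("side")[:,:,::-1];a=eyes.grab_frame("top")[:,:,::-1]
o=np.zeros((600,800,3),np.uint8)
o[:,:400]=cv2.resize(a[160:310,145:245],(400,600),interpolation=2);o[:,400:]=cv2.resize(b[145:265,245:325],(400,600),interpolation=2)
cv2.imwrite("pics/d5.png",o);q=r.get_obs();print(q["tcp_pos"],q["contact_force"],q["clock"])
```

```text
[0.46523378 0.30634099 0.21101972] [ 0.35810642 -0.63267357  0.01216752] 24.7833
```

View pics/d5.png

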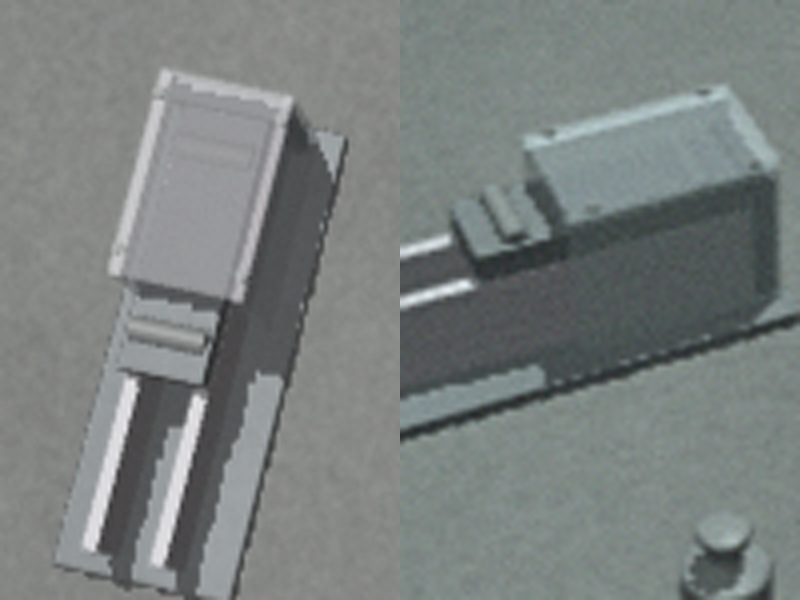

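The beam is home and in line: its rear end sits at (117,368)–(207,385), and the front end is at the stop under the cover. I'll check the numbers and hand in if they agree.

Run:
```python
from h import *
f=lambda p,s,o:(np.array(p,float)+.5)/s-.5+o
d=np.array([.9812,-.1928]);n=np.array([.1928,.9812]);O=np.array([.5856,.2037])
P=cast("top",f([(117,368),(207,385)],4,(145,160)),.07)[:,:2]
x=((P-O)@d).mean();y=((P-O)@n).mean();print("rear x,y",x,y,"centre",x+.065)
if abs(x+.04)<.006: print(r.hand_in())
```

```text
rear x,y -0.04132823043261839 -0.001115301449731593 centre 0.02367176956738161
the job is handed in; nothing more can be done
None
```

The job is handed in at about 25 s of the 69 s allowed, with no verdict returned: the beam lies released on the dock's rails against the stop, its centre measured at x = 23.7 mm, y = -1.1 mm (allowed 19–29 and ±7 mm).

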